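# Hold-down plate onto the studs of a sheet-metal form block

## Robot

A 7-joint arm with a two-finger parallel gripper is mounted at the origin on the work surface. World frame = base frame: x ahead of the robot, y to its left, z up, the work surface at z = 0. Lengths are in m, angles in rad, forces in N, time in s.
With the tool pointing down it reaches from about 0.4 to 0.85 m from the base axis. Payload 10.4 kg.
Tool frame: the origin (TCP) lies at the very end of the fingers, on their centre line; the grasp point (between the pads) lies 19 mm behind it; z points along the fingers, y is the direction in which the jaws open and shut (so a half turn about z gives the same grasp; the last joint's range is limited). The gripper opens to 87 mm and grips with 3 to 60 N. Pads are 19 mm wide; open, the fingers measure 117 mm over their backs; the gripper's body (75 mm by 190 mm) begins 51 mm behind the grasp point.
Start: joints at [1.316, 0.332, -0.065, 1.46, 0.022, 1.35, -0.088], TCP at [0.144, -0.608, 0.223] pointing down, gripper open.
Joint ranges: [-2.6, 2.6], [-0.5, 2.12], [-1.47, 1.34], [0.16, 2.42], [-1.27, 4.41], [0.06, 2.06], [-2.6, 2.6]. Speed limits (rad/s): [2.22, 2.22, 2.79, 2.79, 3.14, 3.14, 3.14].

## Interface

Orientations are given as a unit quaternion [x, y, z, w].
In Python, from bench import r, eyes, job gives the robot as it stands. The module is installed in compiled form; this text tells all that it offers.
- The arm moves only by the tool play_rows, never from a script. Its argument "motion" is a list of rows, each a list of 7 numbers: the shift along the tool's x, y, z as a fraction of full scale, then the turn, a rotation vector about the tool's x, y, z as a fraction of full scale, then the opening in per cent of the stroke, from 0 (shut) to 100 (fully open). A call has 1 to 5 rows; each row is the pose to reach, as a shift and turn from the pose commanded when the call began, along the tool's axes at that moment; what a row does not reach only later rows make up. Full scale, the value 1, is 0.2 m for a shift and 90 degrees for a turn. A row lasts 1/8 s, in which the tool goes at most 62.5 mm and 10.7 degrees, less where a joint would pass 70% of its speed; a pose out of reach is approached as far as the arm can. A call with a number of a shift or a turn outside -1 to 1 is refused whole. A call with a gripper value outside its range is refused whole. The fingers move at their own pace and stop on an object; "squeeze" is the grip in N (left out, the last holds). Time passes only in rows, so rows that repeat a pose let the fingers close. It gives the time, the measured TCP pose, the force and the opening at its end, in the units of the state.
- r.read_state(): the state, without advancing time (a new reading comes with each control period).
- eyes.camera(name): name is "side" or "top" or "wrist"; returns a dict with "image" (480x640x3 uint8, red, green, blue), "mtx" (3x3 intrinsics, pixels), "R" (3x3) and "t" (3): a world point X has camera coordinates R X + t. Camera axes: x right, y down, z forward; pixel columns grow to the right and rows downward; lengths in m; the calibration is good to about 2 mm. A picture is of the moment at which its call begins. There is no depth.
- job.close_job(): hands the job in, once; it reports no verdict.
Trained networks look in a picture, given as the dict that the camera call returned (one of the last four; its "shot" number tells which), for a name from the list of things; names that differ only in an ending like _2 or _b are one class to them, and where a whole thing is asked for, a point or a joint stands for the part that bears it (a point fixed in the world has none). Each returns a list of dicts, best first, with "p" (0 to 1); they miss things now and then, are a little off and sometimes report something else, mostly with a low value. They report only what shows in the picture. A call takes as long as a camera call. They do not tell look-alikes from the thing itself.
- eyes.regions_of(picture, label): "region" (480x640 bool, what is visible of it) and "xy" ([column, row] in pixels, amid what is visible of it).
- eyes.landmark_of(picture, label): "xy" ([column, row] in pixels: a listed point, or the origin of a listed thing).
The state is a dict: "time": time; "joint_positions": joint angles; "joint_vel": joint speeds; "joint_torque": joint torques, N m; "ee_pos": TCP position; "eef_rot": TCP orientation; "ft_force": force on the tool from outside, world axes, zero at the start; "torque": the same for the moment, N m; "width": finger opening in m.
Only numpy, scipy, OpenCV 4.12 (cv2) and the standard library are available. Lean on these libraries where they do the work, as an engineer would, in place of code of your own. Each camera call takes 0.05 s, during which the arm holds its last target. There are 200 camera calls.

## Task

A sheet-metal blank lies ready on the round wooden form block with three upright studs. Take the three-holed, triangular steel hold-down plate by its grip, turn it so that its three holes match the three studs, slide it down until it lies flat on the blank, and let go. Leave the four-holed plate where it is.

Things in the scene. Friction and masses are not known exactly. Their poses are not given: they have to be found in the camera images.
- form: Round wooden block, diameter 170, 40 high, fixed to the bench; on it an aluminium blank (disc of 158), its top 42 above the bench. Three dark steel studs rise 28 above the blank: 12 thick, the last 10 tapering to 6, on a circle of radius 50, 120 degrees apart. All in mm. Origin: centre of the block's underside, on the bench; z up; x points to one stud.
- plate3: The plate to fit: loose steel, 8 thick, 0.5 kg, a triangle with rounded corners (outer radius 74), a 28 through hole in each; holes on a circle of radius 50, 120 degrees apart (any of 3 turns fits). A central stem (diameter 20) bears a dark bar grip 60 long (x), 20 wide (y), from 42 to 70 above the underside. All in mm. Origin: centre of the underside; z up; x points along the bar to one hole.
- plate4: A similar loose steel plate, cross-shaped with four eyes, four holes, 90 degrees apart (148 mm across, 8 mm thick, same bar grip and stem). Not wanted: leave it where it lies. Origin: centre of its underside.
There are look-alikes about, which are no part of the job. What is shaped like the plate3 but green or red is not meant.

How it is judged:
At the end, for the whole second after the job is handed in: The three-holed plate lies over the three studs, flat on the blank: its underside 38 to 46 mm above the bench (42 is fully down), its centre within 12 mm of the block's axis, tilted less than 0.06 rad, right way up, let go and at rest (horizontal distance between plate3 and form below 0.012 m and z of plate3 in the frame of form between 0.038 and 0.046 m and angle between plate3's own z axis and vertical below 0.06 rad and linear speed of plate3 below 0.02 m/s); the robot touches nothing.
It fails at once if the four-holed plate is moved more than 30 mm (distance of plate4 from where it was at the start of the episode above 0.03 m).
It also fails if it takes over 38 s, if anything falls off the work surface, if the arm or the gripper's body presses on something with over 40 N, if the wrist force passes 120 N, or if a joint passes its speed limit or range.

## Working session

There is one attempt and no reset: what is moved stays moved. The work goes in short steps, Python scripts to look and compute and a tool call to move; the robot and the scene stay as the last step left them, time stands still between calls to the robot, and variables do not carry over. Pictures are saved under pics/ and viewed, about 8 in all and at most 12, crops included, and the job is handed in when it is done.

Besides the shell and the picture viewer there is one more tool, called after "Call:" as name(argument=value, ...), one argument or row to a line, values as JSON. play_rows: Moves the arm, as the interface text tells. Shift numbers are shares of 0.2 m and turn numbers shares of 90 degrees, none past 1 either way. Its arguments: {"type":"object","properties":{"motion":{"type":"array","items":{"type":"array","items":{"type":"number"}}},"squeeze":{"type":"number"}},"required":["motion"]}

```bash
mkdir -p pics
cat > h.py <<'E'
import numpy as np, cv2
from bench import r, eyes, job
def ray(p,xy,z):
    K,R,t=[np.array(p[k],float) for k in("mtx","R","t")]
    c=-R.T@t; d=R.T@np.linalg.inv(K)@np.array([xy[0],xy[1],1.])
    return c+d*(z-c[2])/d[2]
def proj(p,X):
    K,R,t=[np.array(p[k],float) for k in("mtx","R","t")]
    q=K@(R@np.array(X,float)+t); return q[:2]/q[2]
def save(n,im): cv2.imwrite("pics/"+n,cv2.cvtColor(np.ascontiguousarray(im),cv2.COLOR_RGB2BGR))
E
python3 - <<'E'
from h import *
s=r.read_state(); print(s["time"],s["ee_pos"],s["eef_rot"],s["width"])
t=eyes.camera("top"); sd=eyes.camera("side")
save("top.png",t["image"]); save("side.png",sd["image"])
for n,p in(("top",t),("side",sd)):
    for l in("form","plate3","plate4"):
        for d in eyes.landmark_of(p,l): print(n,l,round(d["p"],2),np.round(d["xy"]),ray(p,d["xy"],0.04 if l=="form" else 0.0).round(3))
E
```

```text
0.0 [ 0.14346506 -0.60794707  0.22177421] [ 9.93289616e-01  1.15651567e-01 -1.26620154e-04 -6.62160201e-04] 0.0872131793044569
top form 0.87 [248. 207.] [0.548 0.011 0.04 ]
top plate3 0.92 [516. 295.] [ 0.347 -0.657  0.   ]
top plate3 0.76 [142. 228.] [0.496 0.284 0.   ]
top plate3 0.62 [396. 310.] [ 0.306 -0.362  0.   ]
top plate3 0.58 [367. 242.] [ 0.473 -0.29   0.   ]
top plate4 0.92 [516. 295.] [ 0.347 -0.657  0.   ]
top plate4 0.76 [142. 228.] [0.496 0.284 0.   ]
top plate4 0.62 [396. 310.] [ 0.306 -0.362  0.   ]
top plate4 0.58 [367. 242.] [ 0.473 -0.29   0.   ]
side form 0.72 [283. 294.] [0.548 0.063 0.04 ]
side plate3 0.93 [297. 375.] [0.488 0.286 0.   ]
side plate3 0.81 [374. 212.] [ 0.302 -0.361  0.   ]
side plate3 0.65 [360. 162.] [ 0.351 -0.649  0.   ]
side plate3 0.62 [317. 221.] [ 0.483 -0.299  0.   ]
side plate4 0.93 [297. 375.] [0.488 0.286 0.   ]
side plate4 0.81 [374. 212.] [ 0.302 -0.361  0.   ]
side plate4 0.65 [360. 162.] [ 0.351 -0.649  0.   ]
side plate4 0.62 [317. 221.] [ 0.483 -0.299  0.   ]
```

View pics/top.png

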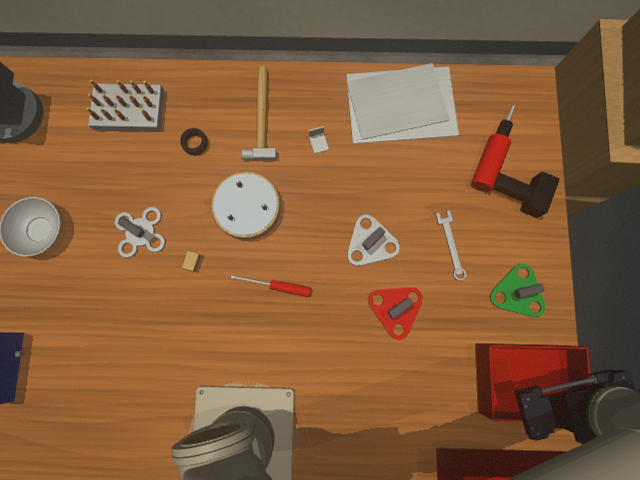

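View pics/side.png

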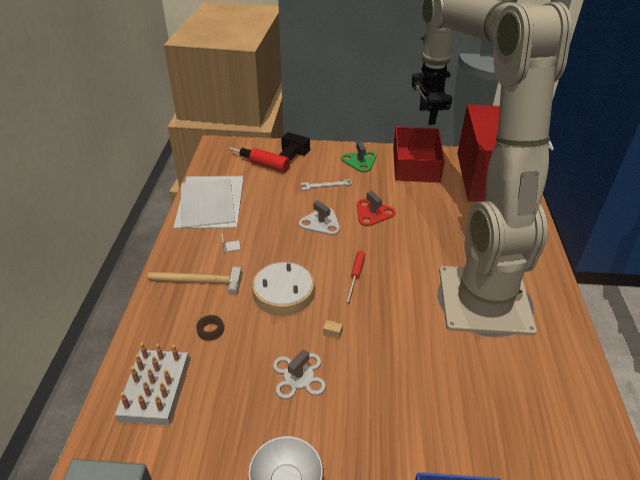

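Top view candidates: steel triangle (373,242), red triangle (396,312), green triangle (520,292) and four-eyed cross (140,232). The steel triangle at (373,242) fits: three holes, bare steel. The form is at (246,206). Next I'll confirm with a crop and measure.

Run:
```python
from h import *
t=eyes.camera("top"); im=t["image"]
a=cv2.resize(im[200:280,330:410],(400,400),interpolation=cv2.INTER_CUBIC)
b=cv2.resize(im[165:245,206:286],(400,400),interpolation=cv2.INTER_CUBIC)
save("crop.png",np.hstack([a,b]))
hsv=cv2.cvtColor(im,cv2.COLOR_RGB2HSV)
m=((hsv[...,1]<60)&(hsv[...,2]>120)).astype(np.uint8)
def comps(x0,x1,y0,y1,z,zh):
    s=m[y0:y1,x0:x1]
    cs,h=cv2.findContours(s,cv2.RETR_CCOMP,cv2.CHAIN_APPROX_NONE)
    for c,hh in zip(cs,h[0]):
        A=cv2.contourArea(c)
        if A<6: continue
        M=cv2.moments(c); xy=(M["m10"]/A+x0,M["m01"]/A+y0)
        print("hole" if hh[3]>=0 else "outer",A,np.round(xy,1),ray(t,xy,zh if hh[3]>=0 else z).round(4))
comps(330,410,200,280,.008,.008); print(); comps(206,286,165,245,.042,.056)
K,R,tt=t["mtx"],t["R"],t["t"]; print("cam",-R.T@tt, K[0][0])
```

```text
outer 1724.5 [370.8 242.2] [ 0.4715 -0.2982  0.008 ]
hole 107.0 [356.6 255.5] [ 0.4369 -0.2626  0.008 ]
hole 113.0 [389.9 247.4] [ 0.4594 -0.3459  0.008 ]
hole 268.0 [373.1 238.4] [ 0.4814 -0.304   0.008 ]
hole 108.5 [365.4 223.2] [ 0.5202 -0.2845  0.008 ]

outer 3006.5 [244.9 203.8] [0.5554 0.0173 0.042 ]
hole 26.0 [230.2 217.3] [0.5168 0.0488 0.056 ]
hole 26.5 [264.3 207.3] [ 0.5438 -0.0329  0.056 ]
hole 35.0 [239.2 184.2] [0.6011 0.0314 0.056 ]
cam [ 0.26467138 -0.17064116  1.11439883] 447.86852444573583
```

View pics/crop.png

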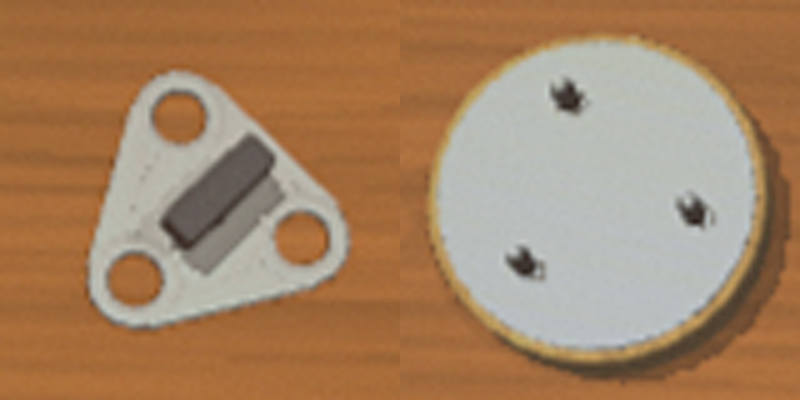

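The crop confirms it. It shows a steel triangle with three holes and its bar pointing at the lower-left hole, at about 135° in the world. The plate is at (0.472,-0.298) and the form at (0.554,0.016), with the studs turned about +3° relative to the holes. Now moving.

Call:
play_rows(
  motion=[
    [0.2,-0.11,0,0,0,-0.12,100],
    [0.4,-0.22,0,0,0,-0.24,100],
    [0.6,-0.33,0,0,0,-0.36,100],
    [0.8,-0.45,0,0,0,-0.48,100],
    [0.97,-0.56,0,0,0,-0.59,100],
  ],
)

```text
time: 1.08
ee_pos: [0.308, -0.4533, 0.2227]
eef_rot: [0.835, 0.55, 0.0, 0.0]
ft_force: [0.8, 0.2, 0.4]
width: 0.0871
```

```bash
cat >> h.py <<'E'
from scipy.spatial.transform import Rotation as Ro
def go(x,y,z,deg):
    s=r.read_state(); A=Ro.from_quat(s["eef_rot"])
    B=Ro.from_euler("z",deg,degrees=True)*Ro.from_euler("x",180,degrees=True)
    print("t",s["time"],"at",s["ee_pos"].round(4) if hasattr(s["ee_pos"],"round") else s["ee_pos"],"F",np.round(s["ft_force"],1),"w",round(s["width"],4))
    print("shift",(A.inv().apply(np.array([x,y,z])-s["ee_pos"])/.2).round(3),"turn",((A.inv()*B).as_rotvec()/(np.pi/2)).round(3))
E
python3 -c "
from h import *
go(.472,-.298,.20,135)"
```

```text
t 1.075 at [ 0.308  -0.4533  0.2227] F [0.8 0.2 0.4] w 0.0871
shift [1.037 0.447 0.114] turn [ 0.     0.    -0.758]
```

Call:
play_rows(
  motion=[
    [0.2,0.09,0.02,0,0,-0.12,100],
    [0.4,0.18,0.04,0,0,-0.24,100],
    [0.6,0.27,0.06,0,0,-0.36,100],
    [0.8,0.36,0.09,0,0,-0.48,100],
    [1.0,0.44,0.11,0,0,-0.59,100],
  ],
)

```text
time: 1.7
ee_pos: [0.4683, -0.3057, 0.2005]
eef_rot: [0.501, 0.865, -0.0, 0.0]
ft_force: [0.3, -0.6, -0.1]
width: 0.087
```

Call:
play_rows(
  motion=[
    [0,0,0,0,0,-0.11,100],
    [0,0,0,0,0,-0.16,100],
    [0,0,0,0,0,-0.16,100],
  ],
)

```text
time: 2.08
ee_pos: [0.4674, -0.3068, 0.2006]
eef_rot: [0.392, 0.92, -0.0, 0.0]
ft_force: [-0.2, 0.0, -0.3]
width: 0.0871
```

```bash
python3 -c "
from h import *
go(.472,-.298,.12,135)
w=eyes.camera('wrist'); save('w1.png',w['image'])
for x in [(.472,-.298,.07),(.4369,-.2626,.008),(.4594,-.3459,.008),(.5202,-.2845,.008)]: print(proj(w,x).round())
"
```

```text
t 2.075 at [ 0.4674 -0.3068  0.2006] F [-0.2  0.  -0.3] w 0.0871
shift [0.016 0.047 0.403] turn [ 0.     0.    -0.013]
[334. 230.]
[332. 170.]
[293. 241.]
[373. 239.]
```

View pics/w1.png

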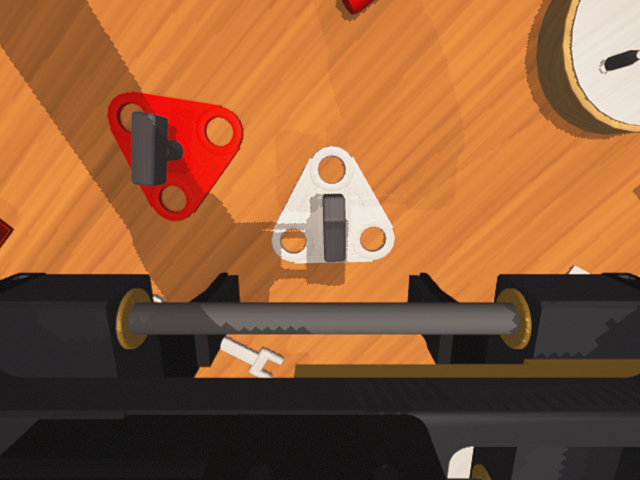

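The wrist view shows the steel plate's bar at (334,228) and its holes at (331,170), (293,240) and (373,238). They match the projected positions and the bar is aligned, so I'll descend and grip.

Call:
play_rows(
  motion=[
    [0.02,0.05,0.2,0,0,-0.01,100],
    [0.02,0.05,0.4,0,0,-0.01,100],
    [0.02,0.05,0.6,0,0,-0.01,100],
    [0.02,0.05,0.75,0,0,-0.01,100],
    [0.02,0.05,0.81,0,0,-0.01,100],
  ],
)

```text
time: 2.75
ee_pos: [0.471, -0.2966, 0.0371]
eef_rot: [0.385, 0.923, 0.0, -0.001]
ft_force: [-0.4, 0.1, 0.7]
width: 0.0868
```

Call:
play_rows(
  motion=[
    [0,0,0,0,0,0,100],
    [0,0,0,0,0,0,0],
    [0,0,0,0,0,0,0],
    [0,0,0,0,0,0,0],
    [0,0,0,0,0,0,0],
  ],
  squeeze=50,
)

```text
time: 3.38
ee_pos: [0.472, -0.2971, 0.0389]
eef_rot: [0.385, 0.923, -0.0, 0.0]
ft_force: [1.3, -0.3, -0.1]
width: 0.0549
```

Call:
play_rows(
  motion=[
    [0,0,0,0,0,0,0],
    [0,0,0,0,0,0,0],
    [0,0,0,0,0,0,0],
  ],
)

```text
time: 3.75
ee_pos: [0.4719, -0.2969, 0.0385]
eef_rot: [0.384, 0.923, -0.0, 0.0]
ft_force: [-0.1, 0.4, -0.2]
width: 0.025
```

Still closing, so I'll give it more rows and then lift.

Call:
play_rows(
  motion=[
    [0,0,0,0,0,0,0],
    [0,0,0,0,0,0,0],
    [0,0,0,0,0,0,0],
    [0,0,0,0,0,0,0],
  ],
)

```text
time: 4.25
ee_pos: [0.4718, -0.297, 0.0385]
eef_rot: [0.384, 0.923, -0.0, -0.0]
ft_force: [-0.7, -0.9, 0.1]
width: 0.0197
```

Call:
play_rows(
  motion=[
    [0,0,-0.05,0,0,0,0],
    [0,0,-0.2,0,0,0,0],
    [0,0,-0.4,0,0,0,0],
    [0,0,-0.55,0,0,0,0],
    [0,0,-0.6,0,0,0,0],
  ],
)

```text
time: 4.88
ee_pos: [0.4725, -0.297, 0.1604]
eef_rot: [0.384, 0.923, -0.0, 0.001]
ft_force: [0.4, -0.1, -5.8]
width: 0.0196
```

```bash
python3 -c "
from h import *
go(.554,.016,.158,138.2)"
```

```text
t 4.875 at [ 0.4725 -0.297   0.1604] F [ 0.4 -0.1 -5.8] w 0.0196
shift [0.824 1.392 0.011] turn [ 0.     0.002 -0.038]
```

Call:
play_rows(
  motion=[
    [0.06,0.1,0,0,0,0,0],
    [0.15,0.25,0,0,0,0,0],
    [0.25,0.42,0,0,0,-0.01,0],
    [0.35,0.59,0,0,0,-0.02,0],
    [0.45,0.76,0,0,0,-0.03,0],
  ],
)

```text
time: 5.5
ee_pos: [0.5158, -0.1246, 0.1575]
eef_rot: [0.362, 0.932, -0.0, -0.001]
ft_force: [1.3, -0.5, -4.9]
width: 0.0196
```

Call:
play_rows(
  motion=[
    [0.1,0.17,0,0,0,0,0],
    [0.2,0.34,0,0,0,-0.01,0],
    [0.3,0.5,0,0,0,-0.01,0],
    [0.36,0.61,0,0,0,-0.01,0],
    [0.37,0.63,0,0,0,-0.01,0],
  ],
)

```text
time: 6.12
ee_pos: [0.5464, 0.0192, 0.1576]
eef_rot: [0.354, 0.935, 0.0, -0.001]
ft_force: [0.6, -1.1, -5.3]
width: 0.0196
```

Call:
play_rows(
  motion=[
    [0,0,0,0,0,0,0],
    [0,0,0,0,0,0,0],
  ],
)

```text
time: 6.38
ee_pos: [0.5467, 0.0155, 0.1581]
eef_rot: [0.356, 0.934, -0.0, -0.0]
ft_force: [-0.5, 0.4, -4.5]
width: 0.0197
```

```bash
python3 -c "
from h import *
go(.554,.016,.10,138.2)
w=eyes.camera('wrist'); t=eyes.camera('top'); s=eyes.camera('side')
b=cv2.resize(t['image'][155:255,196:296],(400,400),interpolation=cv2.INTER_CUBIC)
c=cv2.resize(s['image'][210:330,220:340],(400,400),interpolation=cv2.INTER_CUBIC)
save('w2.png',w['image']); save('ts2.png',np.hstack([b,c]))
"
```

```text
t 6.375 at [0.5467 0.0155 0.1581] F [-0.5  0.4 -4.5] w 0.0197
shift [-0.026  0.026  0.291] turn [-0.001 -0.     0.001]
```

View pics/w2.png

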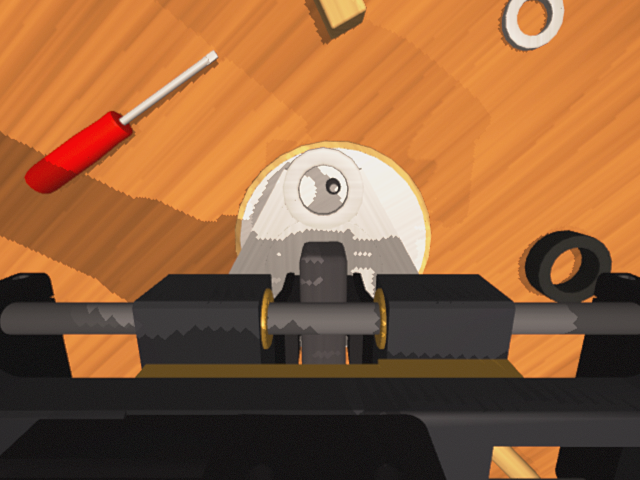

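View pics/ts2.png

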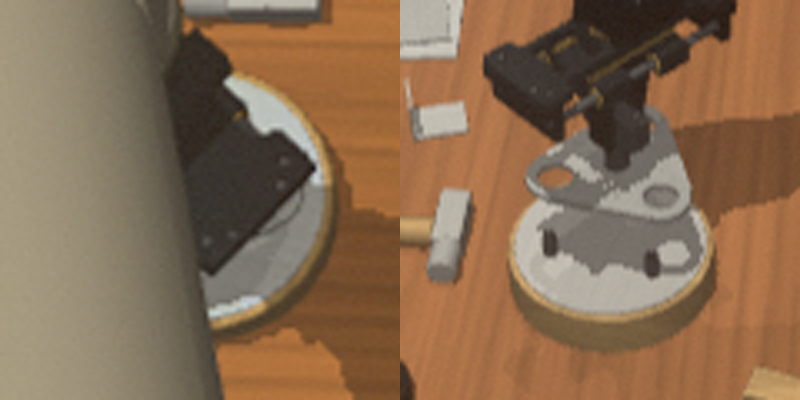

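The wrist view has the held plate's hole at (323,188) and the stud tip inside it at (334,186). The side view shows the plate held level over the studs. The remaining offset of about 7 mm agrees with the computed correction. I'll correct, go down to just above the studs and look again.

Call:
play_rows(
  motion=[
    [-0.02,0.03,0.05,0,0,0,0],
    [-0.03,0.03,0.1,0,0,0,0],
    [-0.03,0.03,0.16,0,0,0,0],
    [-0.03,0.03,0.19,0,0,0,0],
    [-0.03,0.03,0.19,0,0,0,0],
  ],
)

```text
time: 7.15
ee_pos: [0.5551, 0.0174, 0.1199]
eef_rot: [0.355, 0.935, -0.0, -0.0]
ft_force: [-0.1, 0.1, -4.9]
width: 0.0195
```

```bash
python3 -c "
from h import *
go(.5545,.0165,.082,138.2)
w=eyes.camera('wrist')
p=np.array(r.read_state()['ee_pos']); a=np.radians(138.2)
print('hole exp',proj(w,p+[.05*np.cos(a),.05*np.sin(a),-.0305]).round(1),'stud exp',proj(w,[.517,.0493,.07]).round(1))
save('w3.png',cv2.resize(w['image'][120:280,220:440],(660,480),interpolation=cv2.INTER_CUBIC))
"
```

```text
t 7.15 at [0.5551 0.0174 0.1199] F [-0.1  0.1 -4.9] w 0.0195
shift [-0.001 -0.005  0.19 ] turn [-0.    -0.     0.002]
hole exp [325.  189.3] stud exp [321.9 186.3]
```

View pics/w3.png

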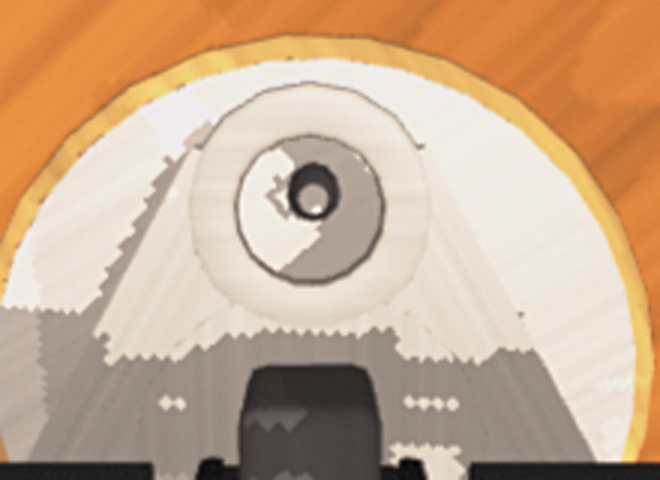

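In the crop the stud tip (314,197) sits about 2 mm from the hole centre (311,209), well inside the 8 mm clearance. Lowering now.

Call:
play_rows(
  motion=[
    [0,0,0.05,0,0,0,0],
    [0,0,0.1,0,0,0,0],
    [0,0,0.14,0,0,0,0],
    [0,0,0.18,0,0,0,0],
    [0,0,0.195,0,0,0,0],
  ],
)

```text
time: 7.82
ee_pos: [0.5552, 0.0174, 0.0808]
eef_rot: [0.355, 0.935, -0.0, -0.0]
ft_force: [0.5, -0.8, -5.5]
width: 0.0193
```

Call:
play_rows(
  motion=[
    [0,0,0,0,0,0,0],
    [0,0,0,0,0,0,0],
  ],
)

```text
time: 8.07
ee_pos: [0.5557, 0.0175, 0.0818]
eef_rot: [0.355, 0.935, 0.0, 0.0]
ft_force: [0.2, 0.2, -4.1]
width: 0.0195
```

It's about 1 mm above the blank with no side force, so I'll release it.

Call:
play_rows(
  motion=[
    [0,0,0.005,0,0,0,0],
    [0,0,0.005,0,0,0,60],
    [0,0,0.005,0,0,0,60],
    [0,0,0.005,0,0,0,60],
    [0,0,0.005,0,0,0,60],
  ],
)

```text
time: 8.7
ee_pos: [0.5556, 0.0174, 0.0807]
eef_rot: [0.355, 0.935, 0.0, 0.0]
ft_force: [-0.3, 1.7, 0.2]
width: 0.0488
```

Call:
play_rows(
  motion=[
    [0,0,0,0,0,0,60],
    [0,0,-0.1,0,0,0,60],
    [0,0,-0.3,0,0,0,60],
    [0,0,-0.5,0,0,0,60],
    [0,0,-0.7,0,0,0,60],
  ],
)

```text
time: 9.32
ee_pos: [0.5555, 0.0177, 0.2234]
eef_rot: [0.355, 0.935, 0.0, 0.001]
ft_force: [1.2, -0.0, 0.4]
width: 0.0523
```

Call:
play_rows(
  motion=[
    [0,0.3,0,0,0,0,60],
    [0,0.5,0,0,0,0,60],
    [0,0.8,0,0,0,0,60],
    [0,1,0,0,0,0,60],
    [0,1,0,0,0,0,60],
  ],
)

```text
time: 9.95
ee_pos: [0.6884, 0.1705, 0.2208]
eef_rot: [0.353, 0.935, 0.001, -0.001]
ft_force: [-0.9, 0.6, -0.4]
width: 0.0523
```

```bash
python3 -c "
from h import *
go(.554,.016,.10,138.2)
t=eyes.camera('top'); s=eyes.camera('side')
b=cv2.resize(t['image'][155:255,196:296],(400,400),interpolation=cv2.INTER_CUBIC)
c=cv2.resize(s['image'][230:330,230:330],(400,400),interpolation=cv2.INTER_CUBIC)
save('end.png',np.hstack([b,c]))
for n,p in(('top',t),('side',s)):
  for l in ('plate3','plate4'):
    for d in eyes.landmark_of(p,l): print(n,l,round(d['p'],2),np.round(d['xy']),ray(p,d['xy'],.042).round(3),ray(p,d['xy'],0).round(3))
"
```

```text
t 9.95 at [0.6884 0.1705 0.2208] F [-0.9  0.6 -0.4] w 0.0523
shift [-0.008 -1.025  0.603] turn [ 0.001 -0.002  0.004]
top plate3 0.95 [395. 309.] [ 0.305 -0.351  0.042] [ 0.306 -0.358  0.   ]
top plate3 0.78 [141. 228.] [0.49  0.269 0.042] [0.499 0.287 0.   ]
top plate3 0.73 [244. 203.] [0.558 0.02  0.042] [0.569 0.028 0.   ]
top plate3 0.69 [518. 294.] [ 0.346 -0.644  0.042] [ 0.35  -0.663  0.   ]
top plate4 0.95 [395. 309.] [ 0.305 -0.351  0.042] [ 0.306 -0.358  0.   ]
top plate4 0.78 [141. 228.] [0.49  0.269 0.042] [0.499 0.287 0.   ]
top plate4 0.73 [244. 203.] [0.558 0.02  0.042] [0.569 0.028 0.   ]
top plate4 0.69 [518. 294.] [ 0.346 -0.644  0.042] [ 0.35  -0.663  0.   ]
side plate3 0.98 [298. 374.] [0.482 0.312 0.042] [0.486 0.282 0.   ]
side plate3 0.95 [373. 209.] [ 0.306 -0.324  0.042] [ 0.303 -0.377  0.   ]
side plate3 0.64 [282. 284.] [0.556 0.028 0.042] [ 0.563 -0.013  0.   ]
side plate3 0.63 [360. 158.] [ 0.354 -0.614  0.042] [ 0.353 -0.678  0.   ]
side plate4 0.98 [298. 374.] [0.482 0.312 0.042] [0.486 0.282 0.   ]
side plate4 0.95 [373. 209.] [ 0.306 -0.324  0.042] [ 0.303 -0.377  0.   ]
side plate4 0.64 [282. 284.] [0.556 0.028 0.042] [ 0.563 -0.013  0.   ]
side plate4 0.63 [360. 158.] [ 0.354 -0.614  0.042] [ 0.353 -0.678  0.   ]
```

View pics/end.png

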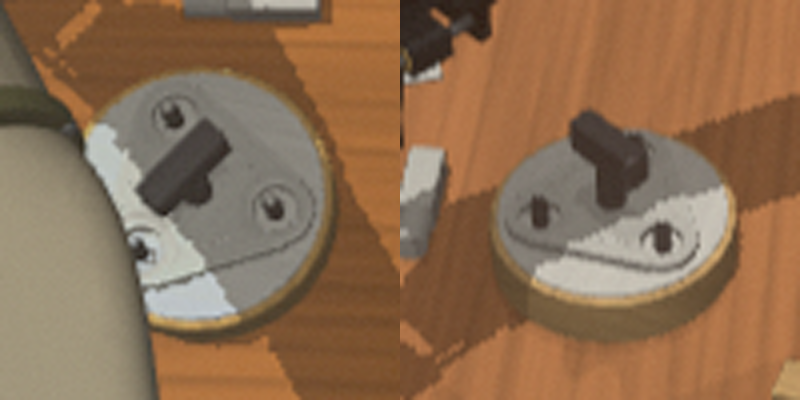

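The plate lies flat with all three studs through its holes: top crop (173,115), (272,205) and (140,250). The arm is clear. I'll let it settle and hand in.

Call:
play_rows(
  motion=[
    [0,0,0,0,0,0,60],
    [0,0,0,0,0,0,60],
    [0,0,0,0,0,0,60],
  ],
)

```text
time: 10.62
ee_pos: [0.6883, 0.1668, 0.2206]
eef_rot: [0.355, 0.935, -0.0, 0.0]
ft_force: [0.4, 0.2, 0.8]
width: 0.0522
```

```bash
python3 -c "
from h import *
print(job.close_job())"
```

```text
the job is handed in; nothing more can be done
None
```

I took the steel three-holed plate by its bar, turned it about 3°, lowered it over the three studs and let go. I handed the job in at about 10.6 s; the hand-in reports no verdict.

- **Fit:** the last top and side pictures show the plate flat on the blank with a stud through each hole. It was released at about (0.556, 0.017), within roughly 2 mm of the measured form axis. I judged flatness and height by eye and from the tool height at release, not by a separate measurement.
- **Arm:** it was clear of everything at the end. The readings I saw never exceeded about 6 N, mostly the plate's weight.
- **Four-holed plate:** in the final top view it was within about 4 mm of its starting position, which is detector noise. The arm never went near it.
- **Disagreement:** the network's plate centre in the side view was about 10 mm off in y from the release point. It was similarly loose for the form at the start. The top view and the visible studs agreed with the release point.

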